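# Try the priming pumps and reject the blocked one

## Robot

A 6-joint arm with a two-finger parallel gripper is mounted at the origin on a cart in front of the work surface, level with it; the furniture and walls round the work are solid. World frame = base frame: x ahead of the robot, y to its left, z up, the work surface at z = 0. Lengths are in mm, angles in rad, forces in N, time in s.
With the tool pointing down it reaches from about 300 to 775 mm from the base axis. Payload 14.6 kg.
Tool frame: the origin (TCP) lies midway between the tips of the shut fingers; the grasp point (between the pads) lies 19 mm behind it (pinch_z is the distance from the TCP to the grasp point, in mm); z points along the fingers, y is the direction in which the jaws open and shut (so a half turn about z gives the same grasp; the last joint's range is limited). The gripper opens to 94 mm and grips with 3 to 60 N. Pads are 16 mm wide; open, the fingers measure 119 mm over their backs; the gripper's body (75 mm by 177 mm) begins 78 mm behind the grasp point.
Start: joints at [-1.393, 0.3, 1.521, -0, 1.321, -0.067], TCP at [133.293, -533.594, 205.446] pointing down, gripper open.
Joint ranges: [-3.03, 3.03], [-0.79, 2.21], [0.23, 2.52], [-1.04, 4.18], [0, 3.07], [-2.55, 2.55]. Speed limits (rad/s): [2.22, 2.22, 2.57, 3.14, 3.14, 3.14].

## Interface

Orientations are given as [roll, pitch, yaw] about the fixed x, y, z axes, in that order (R = Rz(yaw) Ry(pitch) Rx(roll)).
In Python, from cell import read_state, camera, sign_off, pinch_z gives the robot as it stands. The module is installed in compiled form; this text tells all that it offers.
- The arm moves only by the tool servo_tool, never from a script. Its argument "series" is a list of rows, each a list of 6 numbers: the shift along the tool's x, y, z in cm, then the turn, a rotation vector about the tool's x, y, z in rad. In form: [[tx, ty, tz, rx, ry, rz], ...]. A call has exactly 10 rows; each row is the pose to reach, as a shift and turn from the pose commanded when the call began, along the tool's axes at that moment; what a row does not reach only later rows make up. A row lasts 1/12 s, in which the tool goes at most 41.7 mm and 7.16 degrees, less where a joint would pass 70% of its speed; a pose out of reach is approached as far as the arm can. A call with a gripper value outside its range is refused whole. "gripper" is the finger opening in cm, from 0 to 9.4, set as the call begins (left out, the last holds). The fingers move at their own pace and stop on an object; "grip_force" is the grip in N (left out, the last holds). Time passes only in rows, so rows that repeat a pose let the fingers close, or fill a call up. It gives the time, the measured TCP pose, the force and the opening at its end, in the units of the state.
- read_state(): the state, without advancing time (a new reading comes with each control period).
- camera(name): name is "side" or "top"; returns a dict with "pixels" (384x512x3 uint8, red, green, blue), "fx", "fy", "cx", "cy" (pixels), "k1" (the pictures are not rectified: a ray, as slopes to the right and down, at radius r is drawn at 1 + k1 r^2 times it, then the intrinsics apply), "pose" (4x4, takes a point from camera to world coordinates). Camera axes: x right, y down, z forward; pixel columns grow to the right and rows downward; lengths in mm; the calibration is good to about 2 mm. A picture is of the moment at which its call begins. There is no depth.
- sign_off(): hands the job in, once; it reports no verdict.
The state is a dict: "clock": time; "joints": joint angles; "qd": joint speeds; "effort": joint torques, N m; "eef_pos": TCP position; "eef_rot": TCP orientation; "wrist_force": force on the tool from outside, world axes, zero at the start; "moment": the same for the moment, N m; "finger_gap": finger opening in mm.
Only numpy, scipy, OpenCV 4.12 (cv2) and the standard library are available. Lean on these libraries where they do the work, as an engineer would, in place of code of your own. Each camera call takes 0.05 s, during which the arm holds its last target.

## Task

Two identical hand priming pumps stand on the bench, and one of them is blocked. Try both by pressing the plunger knob straight down: the one that runs freely is to be pressed fully home and left standing where it is with its plunger down; when a plunger gets stiffer and stiffer, stop by half its stroke at the latest, do not force it, and stand that pump upright in the shallow steel tray.

Things in the scene. Friction and masses are not known exactly. Their poses are not given: they have to be found in the camera images.
- pump_1_mid (a point): Pump 1: loose upright aluminium cylinder, diameter 41 mm, on a round dark steel foot (diameter 68 mm), brass outlet stub low on one side, black plunger knob on a 10 mm rod on top; 128 mm tall with the plunger up, 0.36 to 0.55 kg. Point on its axis 60 mm above the underside (barrel ends 10 mm above the point); z up along the axis. Pumps 1 and 2 look alike; either may be the blocked one.
- plunger_1 (a joint): Plunger of pump 1: 0 m up, 0.040 m fully home. Its knob is a flat-topped disc, diameter 34 mm, 16 mm thick, centred on the axis 60 mm above the pump's point less this value; pinched there from above, it lifts the pump (the plunger cannot come out). A free plunger needs a steady 2 to 3 N, ends at a hard stop and stays where it is left.
- pump_2_mid (a point): Pump 2, exactly like pump 1 in looks and sizes: same point (on the axis, 60 mm above its underside), z up along the axis.
- plunger_2 (a joint): Plunger of pump 2, same knob, stroke and meaning as plunger 1. Either plunger may be the blocked one: a blocked plunger begins at about 1 N, grows by about 4.5 N for each 10 mm (10 N at half stroke), and springs back up to within 3 mm of the top when released.
- tray_in (a point): The reject tray: a square, shallow open steel tray, 136 x 136 mm outside, walls 4 mm thick and 16 mm high, fixed to the bench. The point is the centre of its inner floor, on which a rejected pump stands (floor 4 mm above the bench); x and y run along its sides, z up.

How it is judged (in metres and radians):
On the way:
1. the blocked pump's plunger has been tried: pressed down at least 4 mm (value of joint plunger_2 above 0.004 m), for 0.05 s.
At the end, for the whole second after the job is handed in: The free plunger is home (at least 36 of 40 mm), its pump upright (10 degrees) within 30 mm of where it stood; the blocked pump stands upright (10 degrees) on the tray's floor (height within 6 mm), its axis within 42 mm of the tray's centre (value of joint plunger_1 above 0.036 m and distance of pump_1_mid from where it was at the start of the episode below 0.03 m and angle between each of pump_1_mid, pump_2_mid's own z axis and vertical below 0.17 rad and horizontal distance between pump_2_mid and tray_in below 0.042 m and z of pump_2_mid in the frame of tray_in between 0.054 and 0.066 m); the robot touches nothing.
It fails at once if the blocked plunger is forced past 26 mm of its stroke (value of joint plunger_2 above 0.026 m).
It fails at once if a pump is knocked over (angle between any of pump_1_mid, pump_2_mid's own z axis and vertical above 0.7 rad).
It also fails if it takes over 64 s, if anything falls off the work surface, if the arm or the gripper's body presses on something with over 40 N, if the wrist force passes 120 N, or if a joint passes its speed limit or range.

## Working session

There is one attempt and no reset: what is moved stays moved. The work goes in short steps, Python scripts to look and compute and a tool call to move; the robot and the scene stay as the last step left them, time stands still between calls to the robot, and variables do not carry over. Pictures are saved under pics/ and viewed, and the job is handed in when it is done.

Besides the shell and the picture viewer there is one more tool, called after "Request:" by a JSON object that holds its "fn" and its "kwargs", one argument or row to a line. servo_tool: Moves the arm, as the interface text tells. Its arguments: {"type":"object","properties":{"series":{"type":"array"},"gripper":{"type":"number"},"grip_force":{"type":"number"}},"required":["series"]}

```bash
mkdir -p pics
python3 - <<'E'
from cell import *
import cv2,numpy as np
print(read_state(),pinch_z)
for n in("side","top"):
    c=camera(n); cv2.imwrite(f"pics/{n}0.png",c["pixels"][:,:,::-1])
    print(n,[c[k] for k in("fx","fy","cx","cy","k1")],np.round(c["pose"],3).tolist())
E
```

```text
{'clock': 0.0, 'joints': array([-1.39258623e+00,  3.00475929e-01,  1.52161187e+00, -2.33453136e-05,
        1.32071535e+00, -6.65878163e-02]), 'qd': array([ 0.00039587, -0.00025639,  0.00044567,  0.00060404,  0.00163011,
       -0.00200256]), 'effort': array([ 2.63037065e-03, -5.31800687e+01, -3.52735198e+01,  7.09642796e-02,
        2.43620243e-02, -8.86244379e-05]), 'eef_pos': array([ 133.24596993, -533.32613039,  204.87066472]), 'eef_rot': array([-3.14038333e+00, -5.79828578e-05,  2.44803667e-01]), 'wrist_force': array([ 0.52429046, -0.13673037,  0.79443959]), 'moment': array([-0.01274185,  0.01670558, -0.00957447]), 'finger_gap': 94.09116061606001} 18.8
side [365.7716864296632, 365.7716864296632, 252.69380890761187, 190.4192015512953, -0.08869886887495379] [[-1.0, -0.02, -0.016, 516.642], [0.003, 0.519, -0.855, 884.958], [0.026, -0.855, -0.518, 596.243], [0.0, 0.0, 0.0, 1.0]]
top [381.5980907301602, 381.5980907301602, 251.06135750848492, 192.2475884036466, -0.11277539624495099] [[-0.021, -0.997, 0.074, 417.63], [-0.999, 0.023, 0.022, 14.106], [-0.023, -0.073, -0.997, 934.192], [0.0, 0.0, 0.0, 1.0]]
```

View pics/side0.png

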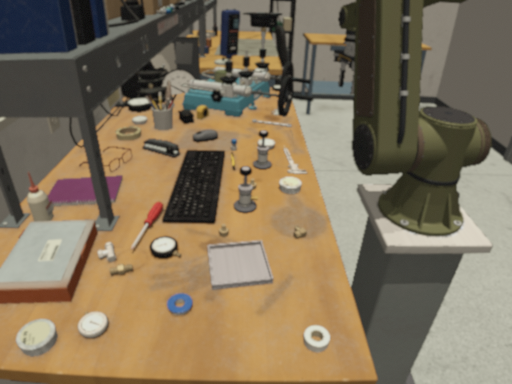

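View pics/top0.png

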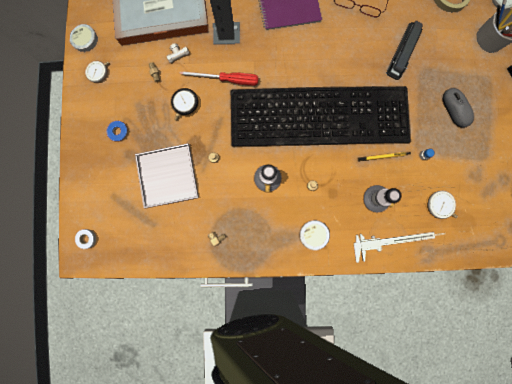

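```bash
cat > h.py <<'E'
from cell import *
import cv2,numpy as np
def ray(c,uv):
    K=np.array([[c["fx"],0,c["cx"]],[0,c["fy"],c["cy"]],[0,0,1.]])
    p=cv2.undistortPoints(np.array(uv,float).reshape(-1,1,2),K,np.array([c["k1"],0,0,0,0.]))[:,0]
    P=np.array(c["pose"]); return P[:3,3],(P[:3,:3]@np.c_[p,np.ones(len(p))].T).T
def plane(c,uv,z):
    o,d=ray(c,uv); return o+d*((z-o[2])/d[:,2])[:,None]
def proj(c,X):
    P=np.linalg.inv(np.array(c["pose"])); r=cv2.Rodrigues(P[:3,:3])[0]
    K=np.array([[c["fx"],0,c["cx"]],[0,c["fy"],c["cy"]],[0,0,1.]])
    return cv2.projectPoints(np.array(X,float).reshape(-1,1,3),r,P[:3,3],K,np.array([c["k1"],0,0,0,0.]))[0][:,0]
def crop(c,x0,y0,x1,y1,s,name):
    cv2.imwrite(name,cv2.resize(c["pixels"][y0:y1,x0:x1,::-1],None,fx=s,fy=s,interpolation=cv2.INTER_CUBIC))
E
python3 - <<'E'
from h import *
t=camera("top");s=camera("side")
a=[t["pixels"][150:220,240:310],t["pixels"][165:235,355:425],s["pixels"][155:225,210:280],s["pixels"][115:185,230:300]]
a=[cv2.resize(i,None,fx=5,fy=5,interpolation=cv2.INTER_NEAREST)[:290] for i in a]
im=np.vstack([np.hstack(a[:2]),np.hstack(a[2:])])
cv2.imwrite("pics/c1.png",im[:,:,::-1])
crop(t,125,130,215,220,6,"pics/c2.png")
E
```

```text
(no output)
```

View pics/c1.png

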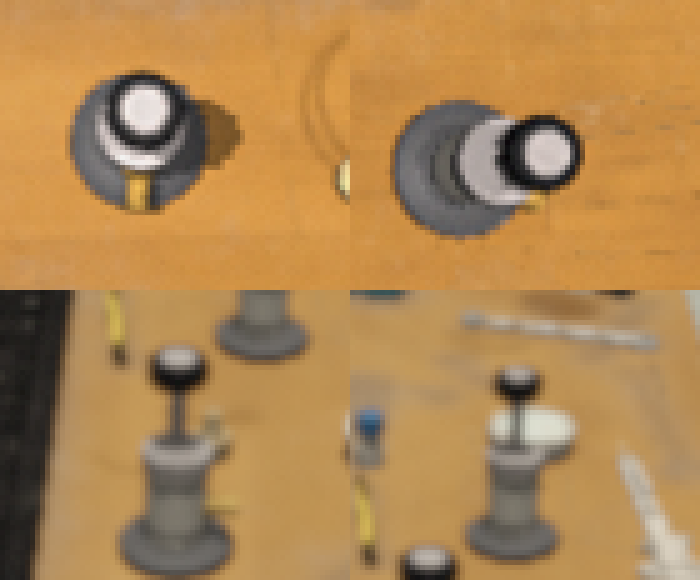

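View pics/c2.png

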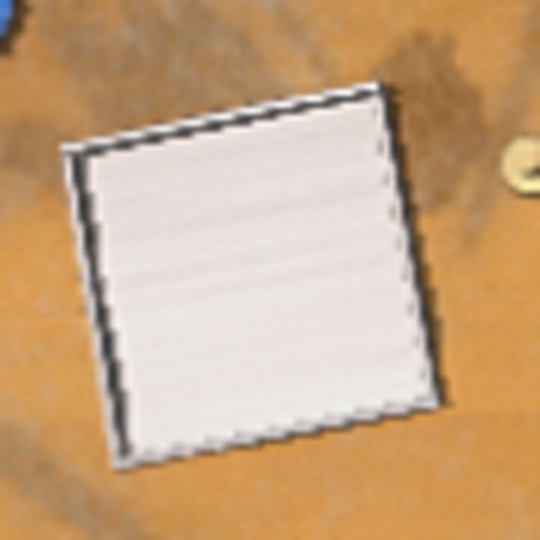

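Run:
```python
from h import *
t=camera("top");s=camera("side")
f=lambda l:np.array(l,float)-0.5
print("knobtop",plane(t,f([[269.1,171.7],[394.5,195.8]]),128).round(1).tolist())
print("foot",plane(t,f([[267.7,178.5],[377.2,198.7]]),6).round(1).tolist())
# side knobs: top face ellipse centre
print("sideknob",plane(s,f([[210+178/5,155+(362-290)/5],[230+(517-350)/5,115+(378-290)/5]]),126).round(1).tolist())
c=plane(t,f(np.array([[62,147],[380,85],[440,403],[118,468]])/6+[125,130]),16)
print(c.round(1).tolist(),c.mean(0)); d=c[1]-c[0];print(np.linalg.norm(np.diff(c,axis=0),axis=1),np.degrees(np.arctan2(d[1],d[0])))
# black mask of knobs
g=t["pixels"].astype(int)
for x0,y0,x1,y1 in((255,155,285,185),(380,180,408,208)):
    m=((g[y0:y1,x0:x1].max(2)<60)).astype(np.uint8)
    cs=max(cv2.findContours(m,cv2.RETR_EXTERNAL,cv2.CHAIN_APPROX_NONE)[0],key=cv2.contourArea)
    (e,a,b)=cv2.fitEllipse(cs); e=np.array(e)+[x0,y0]; print(e,a,plane(t,[e],122).round(1))
```

```text
knobtop [[521.2, -6.5, 128.0], [463.6, -273.1, 128.0]]
foot [[520.2, -5.8, 6.0], [464.4, -272.9, 6.0]]
sideknob [[522.9, -3.5, 126.0], [466.7, -272.0, 126.0]]
[[587.1, 320.3, 16.0], [608.7, 187.1, 16.0], [477.7, 163.5, 16.0], [454.1, 296.3, 16.0]] [531.91176415 241.80324972  16.        ]
[134.94894961 133.16148667 134.92222433] -80.78887845668159
[270.3995657  173.06813049] (13.292505264282227, 20.698572158813477) [[517.8 -10.4 122. ]]
[392.50907135 195.31994152] (13.372228622436523, 15.439358711242676) [[ 464.  -271.9  122. ]]
```

Request:
{"fn": "servo_tool", "kwargs": {
  "series": [
    [2,-0.9,0,0,0,0],
    [5.5,-2.47,0,0,0,0],
    [9,-4.03,0,0,0,0],
    [12.5,-5.6,0,0,0,0],
    [16,-7.2,0,0,0,0],
    [19.5,-8.7,0,0,0,0],
    [23,-10.3,0,0,0,0],
    [26.5,-11.9,0,0,0,0],
    [30,-13.4,0,0,0,0],
    [33.5,-15,0,0,0,0]
  ],
  "gripper": 0,
  "grip_force": 20
}}

```text
clock: 1.13
eef_pos: [423.2, -305.4, 205.6]
eef_rot: [3.141, -0.0, 0.245]
wrist_force: [-0.5, -1.2, -0.0]
finger_gap: 30.9
```

```bash
cat >> h.py <<'E'
from scipy.spatial.transform import Rotation as Ro
def to(x,y,z):
    s=read_state(); R=Ro.from_euler("xyz",s["eef_rot"]).as_matrix()
    print("clk",s["clock"],"pos",s["eef_pos"].round(1),"rot",s["eef_rot"].round(3),"F",s["wrist_force"].round(2),"gap",round(s["finger_gap"],1))
    print("shift cm",(R.T@(np.array([x,y,z])-s["eef_pos"])/10).round(2))
E
python3 -c "
from h import *
to(465,-272.5,140)"
```

```text
clk 1.1333 pos [ 423.2 -305.4  205.6] rot [ 3.141 -0.     0.245] F [-0.52 -1.18 -0.05] gap 30.9
shift cm [ 4.85 -2.18  6.56]
```

Request:
{"fn": "servo_tool", "kwargs": {
  "series": [
    [1.5,-0.7,1.5,0,0,0],
    [3,-1.4,3,0,0,0],
    [4.5,-2.1,4.5,0,0,0],
    [4.9,-2.25,5.5,0,0,0],
    [4.9,-2.25,6.2,0,0,0],
    [4.9,-2.25,6.6,0,0,0],
    [4.9,-2.25,6.6,0,0,0],
    [4.9,-2.25,6.6,0,0,0],
    [4.9,-2.25,6.6,0,0,0],
    [4.9,-2.25,6.6,0,0,0]
  ]
}}

```text
clock: 1.97
eef_pos: [464.0, -273.7, 140.2]
eef_rot: [3.141, -0.001, 0.244]
wrist_force: [-0.7, 0.4, 0.8]
finger_gap: -0.0
```

```bash
python3 -c "
from h import *
to(465,-272.5,128)
t=camera('top');s=camera('side')
crop(t,340,140,440,240,6,'pics/b1.png');crop(s,220,80,320,180,6,'pics/b2.png')"
```

```text
clk 1.9667 pos [ 464.  -273.7  140.2] rot [ 3.141e+00 -1.000e-03  2.440e-01] F [-0.69  0.35  0.84] gap -0.0
shift cm [ 0.13 -0.09  1.22]
```

View pics/b2.png

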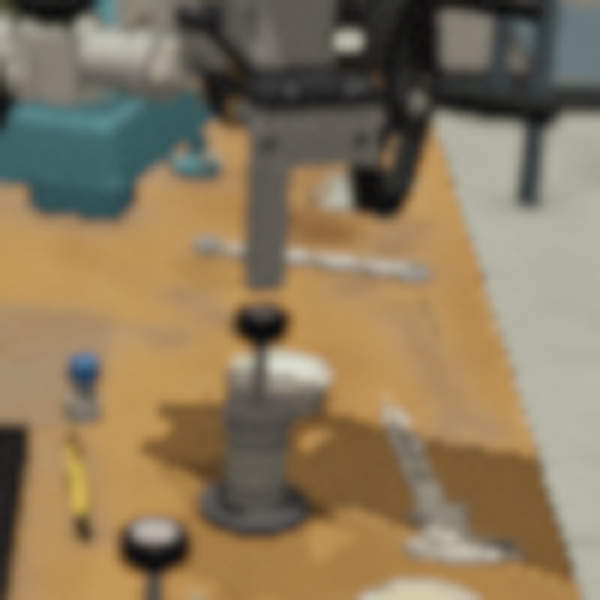

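View pics/b1.png

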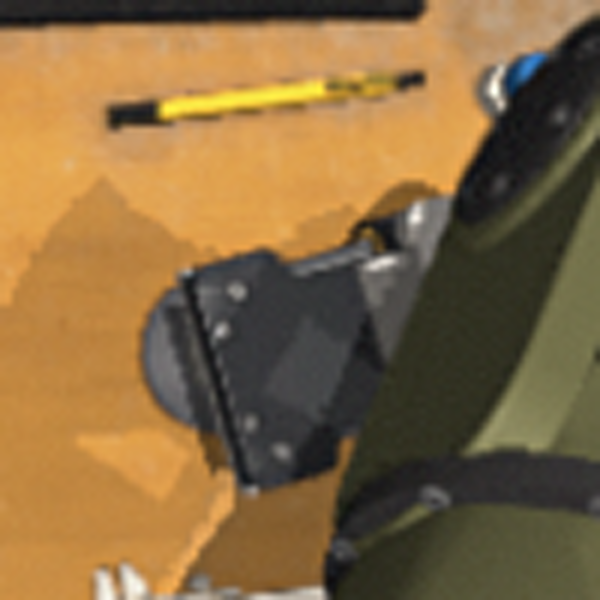

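Request:
{"fn": "servo_tool", "kwargs": {
  "series": [
    [0.1,-0.1,0.4,0,0,0],
    [0.1,-0.1,0.8,0,0,0],
    [0.1,-0.1,1.2,0,0,0],
    [0.1,-0.1,1.5,0,0,0],
    [0.1,-0.1,1.8,0,0,0],
    [0.1,-0.1,2.1,0,0,0],
    [0.1,-0.1,2.2,0,0,0],
    [0.1,-0.1,2.2,0,0,0],
    [0.1,-0.1,2.2,0,0,0],
    [0.1,-0.1,2.2,0,0,0]
  ]
}}

```text
clock: 2.9
eef_pos: [464.7, -272.0, 117.4]
eef_rot: [-3.142, 0.0, 0.245]
wrist_force: [0.1, -0.1, 0.2]
finger_gap: 0.5
```

```bash
python3 -c "
from h import *
to(465,-272.5,112)
"
```

```text
clk 2.9 pos [ 464.7 -272.   117.4] rot [-3.142  0.     0.245] F [ 0.15 -0.09  0.24] gap 0.5
shift cm [0.02 0.06 0.54]
```

Request:
{"fn": "servo_tool", "kwargs": {
  "series": [
    [0,0,0.05,0,0,0],
    [0,0,0.1,0,0,0],
    [0,0,0.15,0,0,0],
    [0,0,0.2,0,0,0],
    [0,0,0.25,0,0,0],
    [0,0,0.3,0,0,0],
    [0,0,0.35,0,0,0],
    [0,0,0.4,0,0,0],
    [0,0,0.45,0,0,0],
    [0,0,0.5,0,0,0]
  ]
}}

```text
clock: 3.73
eef_pos: [464.8, -272.0, 112.4]
eef_rot: [3.141, -0.0, 0.245]
wrist_force: [-0.1, -1.3, 2.9]
finger_gap: 0.8
```

```bash
python3 -c "
from h import *
to(465,-272.5,112)
s=camera('side')
crop(s,220,80,320,180,6,'pics/b3.png')"
```

```text
clk 3.7333 pos [ 464.8 -272.   112.4] rot [ 3.141 -0.     0.245] F [-0.07 -1.28  2.94] gap 0.8
shift cm [0.01 0.05 0.04]
```

View pics/b3.png

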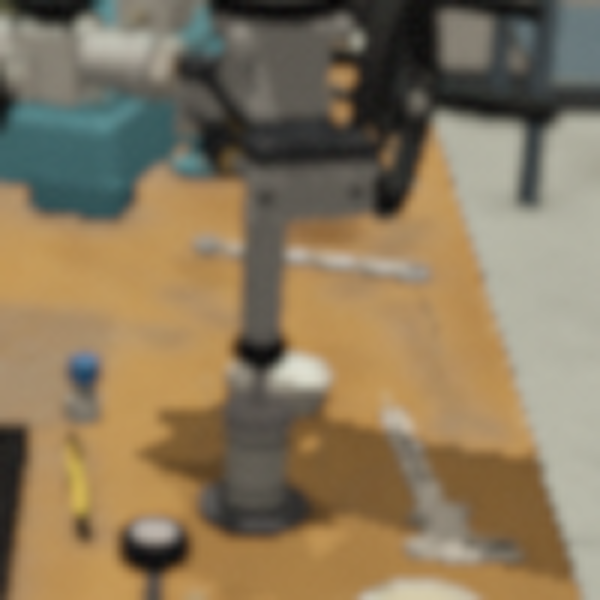

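Request:
{"fn": "servo_tool", "kwargs": {
  "series": [
    [0,0,0.03,0,0,0],
    [0,0,0.06,0,0,0],
    [0,0,0.1,0,0,0],
    [0,0,0.13,0,0,0],
    [0,0,0.16,0,0,0],
    [0,0,0.2,0,0,0],
    [0,0,0.23,0,0,0],
    [0,0,0.26,0,0,0],
    [0,0,0.3,0,0,0],
    [0,0,0.35,0,0,0]
  ]
}}

```text
clock: 4.62
eef_pos: [464.8, -272.0, 108.9]
eef_rot: [3.142, -0.0, 0.245]
wrist_force: [0.8, -0.6, 0.8]
finger_gap: 0.3
```

Request:
{"fn": "servo_tool", "kwargs": {
  "series": [
    [0,0,0.2,0,0,0],
    [0,0,0.45,0,0,0],
    [0,0,0.7,0,0,0],
    [0,0,0.95,0,0,0],
    [0,0,1.2,0,0,0],
    [0,0,1.45,0,0,0],
    [0,0,1.65,0,0,0],
    [0,0,1.8,0,0,0],
    [0,0,1.9,0,0,0],
    [0,0,1.95,0,0,0]
  ]
}}

```text
clock: 5.45
eef_pos: [464.7, -271.9, 89.3]
eef_rot: [-3.141, 0.0, 0.245]
wrist_force: [0.3, -1.2, 2.6]
finger_gap: 0.5
```

Request:
{"fn": "servo_tool", "kwargs": {
  "series": [
    [0,0,0.02,0,0,0],
    [0,0,0.04,0,0,0],
    [0,0,0.06,0,0,0],
    [0,0,0.08,0,0,0],
    [0,0,0.1,0,0,0],
    [0,0,0.12,0,0,0],
    [0,0,0.14,0,0,0],
    [0,0,0.16,0,0,0],
    [0,0,0.18,0,0,0],
    [0,0,0.2,0,0,0]
  ]
}}

```text
clock: 6.28
eef_pos: [464.9, -272.0, 88.2]
eef_rot: [3.141, -0.0, 0.245]
wrist_force: [-2.5, 1.7, 11.9]
finger_gap: 0.2
```

Request:
{"fn": "servo_tool", "kwargs": {
  "series": [
    [0,0,-1,0,0,0],
    [0,0,-3,0,0,0],
    [0,0,-6,0,0,0],
    [0.5,-1,-8.5,0,0,0],
    [2,-4,-9,0,0,0],
    [3.5,-7.2,-9,0,0,0],
    [5,-10.3,-9,0,0,0],
    [6.5,-13.4,-9,0,0,0],
    [8,-16.5,-9,0,0,0],
    [9.5,-19.6,-9,0,0,0]
  ]
}}

```text
clock: 7.12
eef_pos: [509.3, -57.0, 177.8]
eef_rot: [-3.141, 0.0, 0.245]
wrist_force: [0.8, -0.5, 0.1]
finger_gap: 0.7
```

Request:
{"fn": "servo_tool", "kwargs": {
  "series": [
    [1.2,-2.4,0,0,0,0],
    [2.3,-4.7,1,0,0,0],
    [2.4,-4.85,2.5,0,0,0],
    [2.4,-4.85,3.5,0,0,0],
    [2.4,-4.85,4,0,0,0],
    [2.4,-4.85,4,0,0,0],
    [2.4,-4.85,4,0,0,0],
    [2.4,-4.85,4,0,0,0],
    [2.4,-4.85,4,0,0,0],
    [2.4,-4.85,4,0,0,0]
  ]
}}

```text
clock: 7.95
eef_pos: [521.1, -6.2, 138.0]
eef_rot: [3.141, -0.001, 0.244]
wrist_force: [-0.1, 0.4, 0.8]
finger_gap: 0.1
```

```bash
python3 -c "
from h import *
to(521,-6,128)
t=camera('top');s=camera('side')
crop(t,210,120,430,230,3.5,'pics/d1.png');crop(s,190,100,310,220,5,'pics/d2.png')"
```

```text
clk 7.95 pos [521.1  -6.2 138. ] rot [ 3.141e+00 -1.000e-03  2.440e-01] F [-0.05  0.42  0.77] gap 0.1
shift cm [-0.01 -0.03  1.  ]
```

View pics/d1.png

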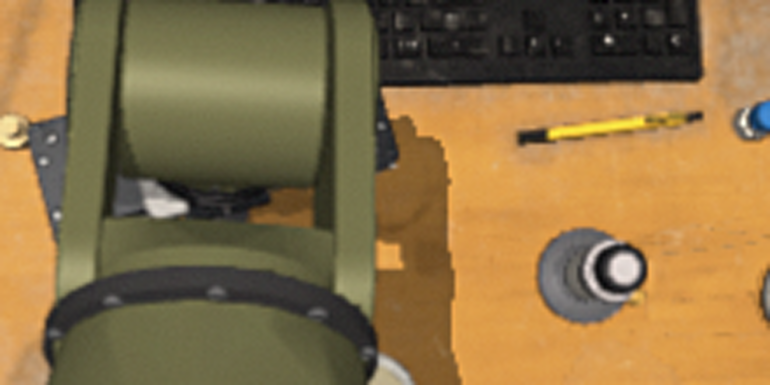

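View pics/d2.png

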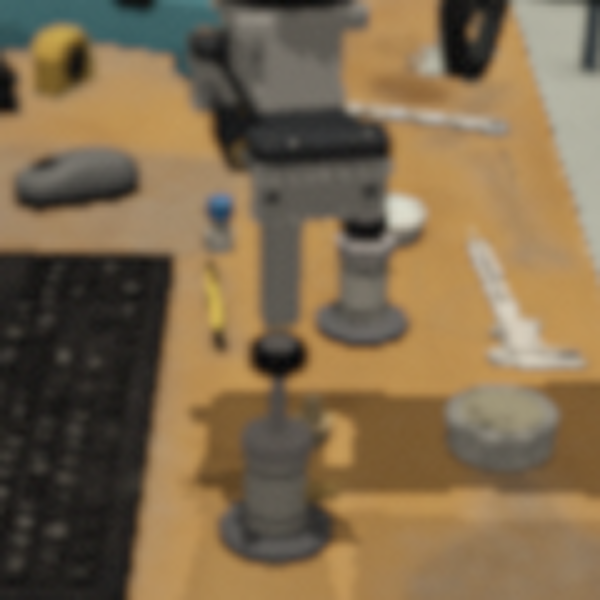

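Pump B (top picture, knob near (622,268)) is down and still standing in place; the fingers are centred over pump A's knob (side crop, (278,350)). Press A to about 12 mm.

Request:
{"fn": "servo_tool", "kwargs": {
  "series": [
    [0,0,0.4,0,0,0],
    [0,0,0.8,0,0,0],
    [0,0,1.1,0,0,0],
    [0,0,1.4,0,0,0],
    [0,0,1.7,0,0,0],
    [0,0,2.0,0,0,0],
    [0,0,2.2,0,0,0],
    [0,0,2.2,0,0,0],
    [0,0,2.2,0,0,0],
    [0,0,2.2,0,0,0]
  ]
}}

```text
clock: 8.88
eef_pos: [521.0, -5.9, 115.5]
eef_rot: [3.142, -0.0, 0.245]
wrist_force: [-1.8, 0.1, 4.7]
finger_gap: 0.7
```

Request:
{"fn": "servo_tool", "kwargs": {
  "series": [
    [0,0,-0.5,0,0,0],
    [0,0,-1.5,0,0,0],
    [0,0,-3,0,0,0],
    [0,0,-4,0,0,0],
    [0,0,-4,0,0,0],
    [0,0,-4,0,0,0],
    [0,0,-4,0,0,0],
    [0,0,-4,0,0,0],
    [0,0,-4,0,0,0],
    [0,0,-4,0,0,0]
  ]
}}

```text
clock: 9.72
eef_pos: [520.8, -5.9, 155.0]
eef_rot: [-3.141, 0.001, 0.245]
wrist_force: [-0.7, 0.3, 0.2]
finger_gap: 0.1
```

Request:
{"fn": "servo_tool", "kwargs": {
  "series": [
    [0,0,0,0,0,0],
    [0,0,0,0,0,0],
    [0,0,0,0,0,0],
    [0,0,0,0,0,0],
    [0,0,0,0,0,0],
    [0,0,0,0,0,0],
    [0,0,0,0,0,0],
    [0,0,0,0,0,0],
    [0,0,0,0,0,0],
    [0,0,0,0,0,0]
  ],
  "gripper": 7.5
}}

```text
clock: 10.55
eef_pos: [521.0, -5.9, 155.4]
eef_rot: [-3.142, 0.0, 0.245]
wrist_force: [-0.2, -0.3, 0.4]
finger_gap: 63.5
```

```bash
python3 -c "
from h import *
to(521,-6,100)
s=camera('side')
crop(s,190,100,310,220,5,'pics/d3.png')"
```

```text
clk 10.55 pos [521.   -5.9 155.4] rot [-3.142  0.     0.245] F [-0.2  -0.3   0.39] gap 63.5
shift cm [0.   0.01 5.54]
```

View pics/d3.png

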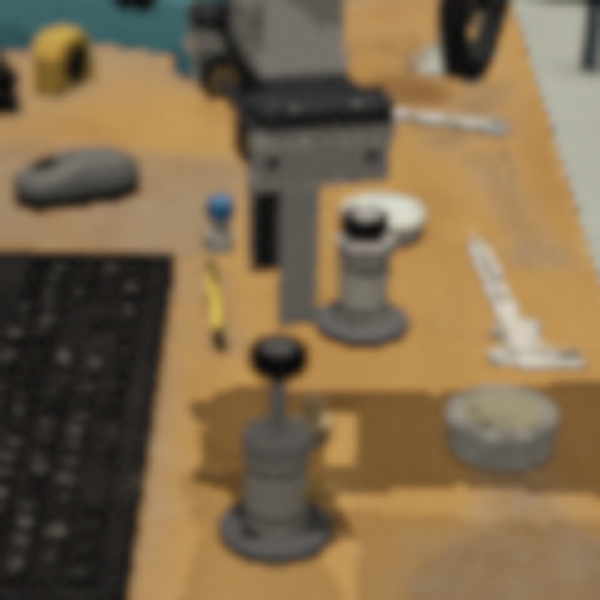

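Plunger A sprang back up (knob at (278,355)): it is the blocked one. Descend and grip.

Request:
{"fn": "servo_tool", "kwargs": {
  "series": [
    [0,0,0.5,0,0,0],
    [0,0,1.2,0,0,0],
    [0,0,2,0,0,0],
    [0,0,3,0,0,0],
    [0,0,4,0,0,0],
    [0,0,5,0,0,0],
    [0,0,5.4,0,0,0],
    [0,0,5.5,0,0,0],
    [0,0,5.5,0,0,0],
    [0,0,5.5,0,0,0]
  ]
}}

```text
clock: 11.43
eef_pos: [521.2, -5.9, 100.8]
eef_rot: [3.141, -0.001, 0.245]
wrist_force: [-0.7, 0.7, -0.3]
finger_gap: 75.1
```

Request:
{"fn": "servo_tool", "kwargs": {
  "series": [
    [0,0,0,0,0,0],
    [0,0,0,0,0,0],
    [0,0,0,0,0,0],
    [0,0,0,0,0,0],
    [0,0,0,0,0,0],
    [0,0,0,0,0,0],
    [0,0,0,0,0,0],
    [0,0,0,0,0,0],
    [0,0,0,0,0,0],
    [0,0,0,0,0,0]
  ],
  "gripper": 2,
  "grip_force": 40
}}

```text
clock: 12.27
eef_pos: [521.0, -6.0, 100.5]
eef_rot: [3.141, -0.0, 0.245]
wrist_force: [-0.0, -2.0, 0.8]
finger_gap: 32.6
```

Request:
{"fn": "servo_tool", "kwargs": {
  "series": [
    [0,0,-0.1,0,0,0],
    [0,0,-0.3,0,0,0],
    [0,0,-0.6,0,0,0],
    [0,0,-1,0,0,0],
    [0,0,-1.4,0,0,0],
    [0,0,-1.8,0,0,0],
    [0,0,-2.2,0,0,0],
    [0,0,-2.5,0,0,0],
    [0,0,-2.5,0,0,0],
    [0,0,-2.5,0,0,0]
  ]
}}

```text
clock: 13.1
eef_pos: [521.0, -5.9, 125.6]
eef_rot: [3.142, -0.0, 0.245]
wrist_force: [0.8, 0.9, -4.7]
finger_gap: 32.4
```

```bash
python3 -c "
from h import *
to(532,242,125)
s=camera('side')
crop(s,190,100,310,220,5,'pics/d4.png')"
```

```text
clk 13.1 pos [521.   -5.9 125.6] rot [ 3.142 -0.     0.245] F [ 0.82  0.88 -4.7 ] gap 32.4
shift cm [  7.08 -23.78   0.06]
```

View pics/d4.png

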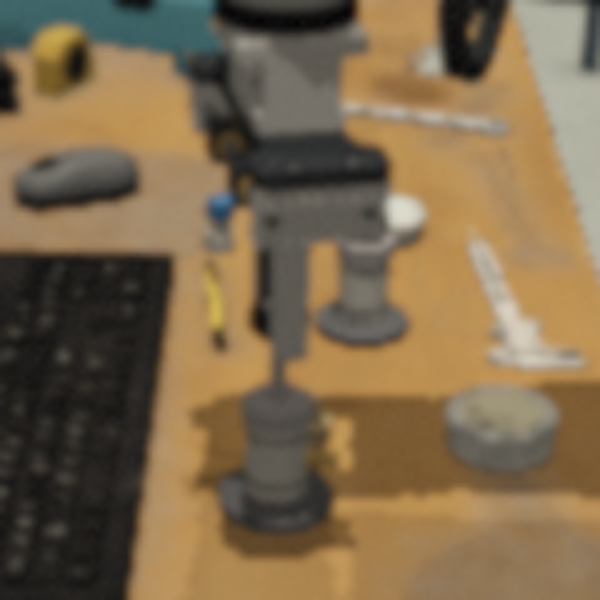

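Request:
{"fn": "servo_tool", "kwargs": {
  "series": [
    [0,0,-0.4,0,0,0],
    [0,0,-1.1,0,0,0],
    [0,0,-1.9,0,0,0],
    [0.15,-0.5,-2.7,0,0,0],
    [0.4,-1.4,-3.3,0,0,0],
    [0.8,-2.7,-3.5,0,0,0],
    [1.25,-4.2,-3.5,0,0,0],
    [1.8,-6,-3.5,0,0,0],
    [2.35,-7.9,-3.5,0,0,0],
    [2.9,-9.8,-3.5,0,0,0]
  ]
}}

```text
clock: 13.98
eef_pos: [525.3, 97.9, 161.1]
eef_rot: [-3.142, -0.001, 0.245]
wrist_force: [0.1, -0.2, -4.0]
finger_gap: 32.8
```

Request:
{"fn": "servo_tool", "kwargs": {
  "series": [
    [0.55,-1.9,0,0,0,0],
    [1.1,-3.8,0,0,0,0],
    [1.7,-5.7,0,0,0,0],
    [2.25,-7.6,0,0,0,0],
    [2.8,-9.4,0,0,0,0],
    [3.25,-10.9,0,0,0,0],
    [3.65,-12.2,0,0,0,0],
    [3.9,-13.1,0,0,0,0],
    [4.1,-13.7,0,0,0,0],
    [4.18,-13.98,0,0,0,0]
  ]
}}

```text
clock: 14.82
eef_pos: [532.0, 242.7, 160.5]
eef_rot: [-3.142, 0.0, 0.245]
wrist_force: [-1.2, -0.2, -3.9]
finger_gap: 32.6
```

```bash
python3 -c "
from h import *
to(532,242,104)
s=camera('side');t=camera('top')
crop(s,170,140,320,300,3.7,'pics/e1.png')
crop(t,100,100,250,220,5,'pics/e2.png')"
```

```text
clk 14.8167 pos [532.  242.7 160.5] rot [-3.142  0.     0.245] F [-1.16 -0.25 -3.94] gap 32.6
shift cm [-0.01  0.07  5.65]
```

View pics/e1.png

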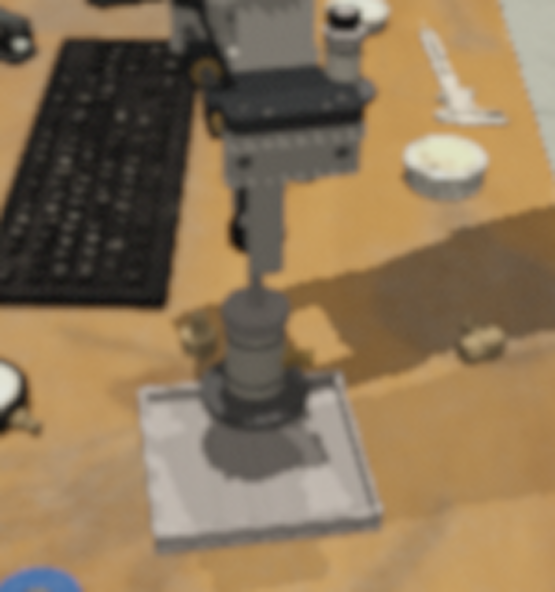

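View pics/e2.png

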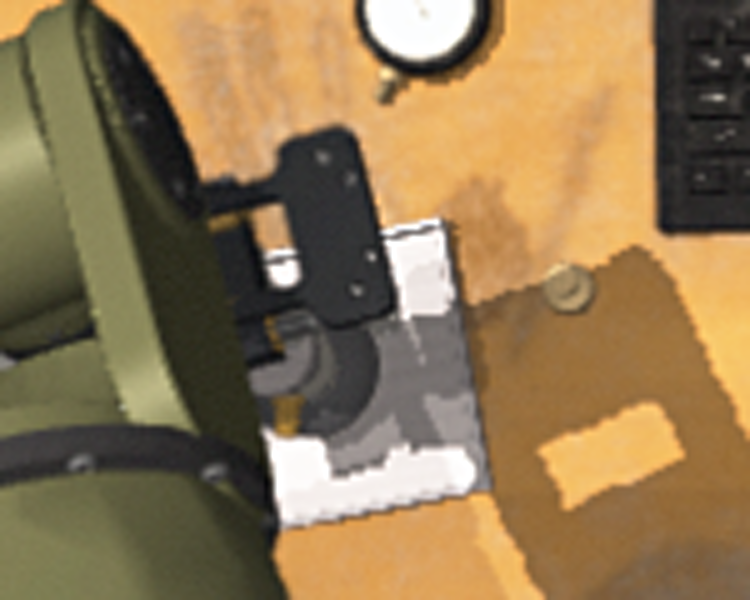

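Request:
{"fn": "servo_tool", "kwargs": {
  "series": [
    [0,0,0.4,0,0,0],
    [0,0,1.1,0,0,0],
    [0,0,1.9,0,0,0],
    [0,0,2.7,0,0,0],
    [0,0,3.5,0,0,0],
    [0,0,4.2,0,0,0],
    [0,0,4.7,0,0,0],
    [0,0,5,0,0,0],
    [0,0,5.15,0,0,0],
    [0,0,5.2,0,0,0]
  ]
}}

```text
clock: 15.75
eef_pos: [532.1, 242.0, 108.3]
eef_rot: [-3.142, 0.0, 0.245]
wrist_force: [1.4, 0.1, -3.4]
finger_gap: 32.7
```

Request:
{"fn": "servo_tool", "kwargs": {
  "series": [
    [0,0,0.05,0,0,0],
    [0,0,0.1,0,0,0],
    [0,0,0.15,0,0,0],
    [0,0,0.2,0,0,0],
    [0,0,0.25,0,0,0],
    [0,0,0.3,0,0,0],
    [0,0,0.35,0,0,0],
    [0,0,0.4,0,0,0],
    [0,0,0.45,0,0,0],
    [0,0,0.45,0,0,0]
  ]
}}

```text
clock: 16.58
eef_pos: [532.1, 241.9, 104.0]
eef_rot: [3.142, -0.0, 0.245]
wrist_force: [0.1, -1.2, 0.8]
finger_gap: 32.2
```

```bash
python3 -c "
from h import *
to(532,242,104)
s=camera('side')
crop(s,170,140,320,300,3.7,'pics/e3.png')"
```

```text
clk 16.5833 pos [532.1 241.9 104. ] rot [ 3.142 -0.     0.245] F [ 0.05 -1.19  0.75] gap 32.2
shift cm [-0.01 -0.01 -0.  ]
```

View pics/e3.png

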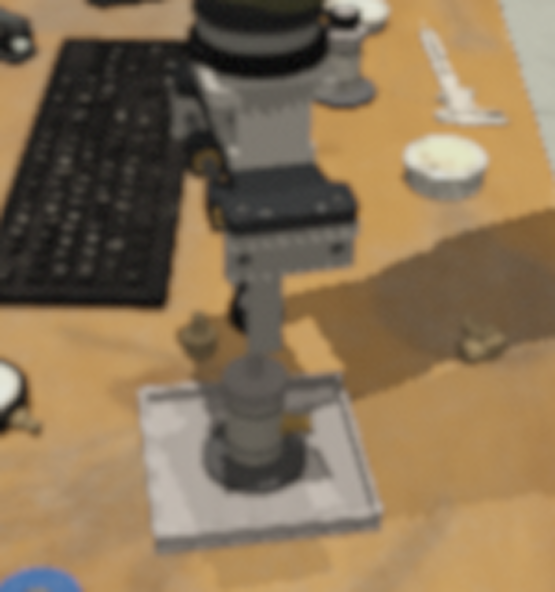

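The pump is resting on the tray floor, foot at about (255,460) near the tray's middle. Release and withdraw.

Request:
{"fn": "servo_tool", "kwargs": {
  "series": [
    [0,0,0,0,0,0],
    [0,0,0,0,0,0],
    [0,0,0,0,0,0],
    [0,0,0,0,0,0],
    [0,0,0,0,0,0],
    [0,0,0,0,0,0],
    [0,0,0,0,0,0],
    [0,0,0,0,0,0],
    [0,0,0,0,0,0],
    [0,0,0,0,0,0]
  ],
  "gripper": 8
}}

```text
clock: 17.47
eef_pos: [532.0, 242.0, 104.0]
eef_rot: [-3.142, -0.0, 0.245]
wrist_force: [-0.6, 0.4, -0.3]
finger_gap: 79.9
```

Request:
{"fn": "servo_tool", "kwargs": {
  "series": [
    [0,0,-0.5,0,0,0],
    [0,0,-1.5,0,0,0],
    [0,0,-3,0,0,0],
    [0,0,-5,0,0,0],
    [0,0,-7,0,0,0],
    [0,0,-9,0,0,0],
    [0,0,-10.5,0,0,0],
    [0,0,-11.5,0,0,0],
    [0,0,-12,0,0,0],
    [0,0,-12,0,0,0]
  ]
}}

```text
clock: 18.3
eef_pos: [532.3, 242.0, 225.1]
eef_rot: [-3.141, -0.002, 0.245]
wrist_force: [0.7, 0.4, 0.4]
finger_gap: 79.7
```

Request:
{"fn": "servo_tool", "kwargs": {
  "series": [
    [-1,3,0,0,0,0],
    [-2,6,0,0,0,0],
    [-3,9,0,0,0,0],
    [-4,12,0,0,0,0],
    [-5,15,0,0,0,0],
    [-6,18,0,0,0,0],
    [-6.5,20,0,0,0,0],
    [-6.5,20,0,0,0,0],
    [-6.5,20,0,0,0,0],
    [-6.5,20,0,0,0,0]
  ]
}}

```text
clock: 19.13
eef_pos: [517.3, 32.8, 223.4]
eef_rot: [-3.141, 0.001, 0.245]
wrist_force: [-0.5, 0.4, -0.1]
finger_gap: 80.1
```

```bash
python3 -c "
from h import *
to(532,242,104)
s=camera('side');t=camera('top')
cv2.imwrite('pics/f1.png',s['pixels'][:,:,::-1]);cv2.imwrite('pics/f2.png',t['pixels'][:,:,::-1])"
```

```text
clk 19.1333 pos [517.3  32.8 223.4] rot [-3.141e+00  1.000e-03  2.450e-01] F [-0.53  0.45 -0.13] gap 80.1
shift cm [  6.51 -19.94  11.94]
```

View pics/f1.png

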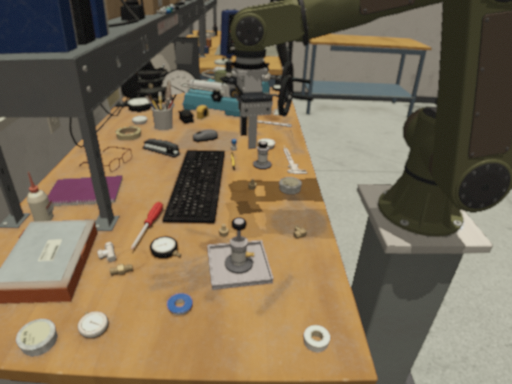

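View pics/f2.png

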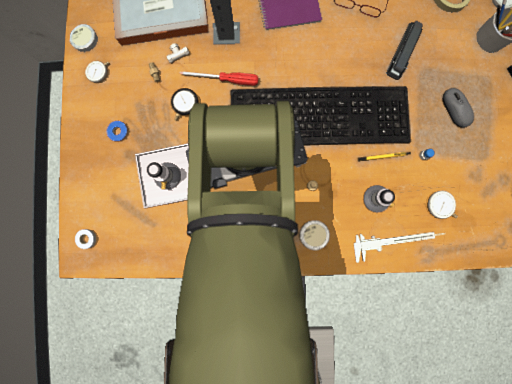

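```bash
python3 -c "
from h import *
s=camera('side');t=camera('top')
a=[t['pixels'][140:215,130:205],t['pixels'][165:240,345:420],s['pixels'][210:285,200:275],s['pixels'][115:190,230:305]]
a=[cv2.resize(i,None,fx=4,fy=4,interpolation=cv2.INTER_CUBIC) for i in a]
cv2.imwrite('pics/g1.png',np.vstack([np.hstack(a[:2]),np.hstack(a[2:])])[:,:,::-1])
print(proj(t,[[532,242,10],[532,242,132],[465,-272.5,6],[465,-272.5,88]]).round(1).tolist())
"
```

```text
[[166.4, 175.5], [152.7, 168.9], [376.5, 198.0], [387.5, 195.8]]
```

View pics/g1.png

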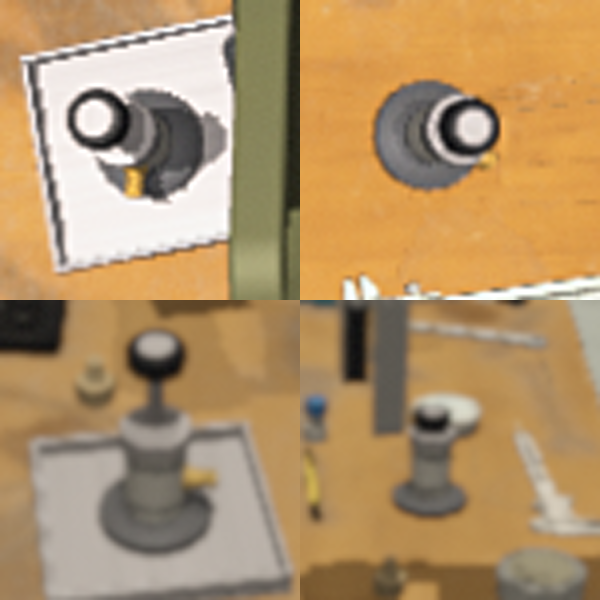

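Both pumps stand where expected: in the tray, the knob is at (154.5,170) and the foot at (167.5,175.5). The free pump's foot is at (377.5,198.5) as before, with its knob down at (387.5,197). The arm is clear of both, so I'm handing in.

```bash
python3 -c "
from cell import *
print(sign_off())"
```

```text
the job is handed in; nothing more can be done
None
```

The job is done and handed in at about 19 s of the 64 s allowed; `sign_off` gives no verdict.

- **Free pump (right-hand side, y ≈ -272 mm):** the plunger ran at no more than about 3 N. I pressed it to its hard stop, with the tip at 88.2 mm (about 40 mm of stroke) and 12 N at the stop. It stands where it was; its foot moved less than 1 px in the top view.
- **Blocked pump (y ≈ -6 mm):** I pressed it about 12 mm and read 4.7 N, a bit below the expected 6.5 N. I took it as blocked because it sprang back up, while the free plunger read 3 N or less at similar depths and stayed down. I then pinched it by the knob and stood it in the tray.

**Last checks:** the top view puts the tray pump's foot and knob within about 2 px (roughly 4 mm) of where they should be for the tray centre. Both pumps are upright, the free plunger is still down, and the open gripper is clear of everything. No check failed.

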